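Release the board vise: two turns of the locking ring, then open the jaw

TASK

Free the circuit board in the little grey vise: with a fingertip on its ribbed rim, roll the black locking ring anticlockwise (seen from above) until its white line has come round to the white line on the blue hub in its middle for the second time, and leave the two lines meeting there. Then push the orange tab of the sliding jaw away from the board as far as it will go. Nothing is to be gripped or lifted: the board stays lying where it is, and the spool, tape, adapter and tin stay where they stand.

Things in the scene. Friction and masses are not known exactly. Their poses are not given: they have to be found in the camera images.
- vise: Grey board vise, fixed; base plate 110 (x) x 212 (y) x 12 mm. Origin on the bench, on its long centre line; plate from y -117 to +95 mm; z up. Along y: ring axis at -60, sliding jaw with orange tab at +40 (closed), circuit board at +60.5, dark fixed jaw 75 to 89 (31 mm above the bench). Nothing on it but ring, hub and tab is higher than 34 mm.
- index_line (a point): Outer end of the white line on top of the fixed blue hub (22 mm diameter, top 52 mm above the bench) in the middle of the ring. The hub's line runs from the ring axis to this point, along the vise's -x.
- ring_top (a point): Centre of the locking ring's flat top, on its axis, 43 mm above the bench when tight. Black disc, 92 mm diameter over the ribs, 20 mm high; 24 radial half-round ribs stand 2 mm above the top from 33 to 46 mm off the axis and run down the side. Sprung: pressed down it yields up to 4 mm, from 2 N, 2 N more per mm. Climbs 2 mm a turn. Turns with about 0.05 N m, stays where left.
- ring_line (a point): Outer end, 30 mm from the axis, of the white radial line on the ring's top face; it turns with the ring.
- lock_ring (a joint): Turn of the locking ring, rad, growing anticlockwise seen from above. 0 is tight, with the ring's line meeting the hub's line; it starts between 0.5 and 1.7, so the lines meet for the first time at 6.283 and for the second time at 12.566; end stop at 18.85. Until about 1.75 turns (11 rad) the sliding jaw is locked.
- sliding_jaw (a joint): Travel of the sliding jaw, m: 0 closed on the board, 0.025 fully open at its stop. Opening moves it along the vise's -y, toward the ring. It slides with about 2 N and stays where it is left.
- jaw_tab (a point): Middle of the upper part of the orange push tab on the sliding jaw, 60 mm above the bench; the upright tab is 44 mm wide (vise's x), 6 mm thick (vise's y), and its top is 64 mm above the bench. The side to push is the one toward the board.
- held_board: Small green circuit board, 26 x 42 x 13 mm, loose, lying on the vise base between the jaws (underside 12 mm, top 25 mm above the bench). Origin at its underside.
- solder_spool: Loose blue and white solder spool, 55 mm diameter, 47 mm high, standing behind the vise, to the right. Origin at its underside.
- adapter: Loose black plug adapter, 32 x 64 x 26 mm, in front of the vise. Origin at its underside.
- tape: Loose roll of black tape, 62 mm diameter, 19 mm high, lying to the right of the vise. Origin at its underside.
- flux_tin: Loose round tin with green lid, 50 mm diameter, 18 mm high, in front of the vise, to the right. Origin at its underside.
Things that resemble listed ones, but are neither listed nor needed, are in the scene too. What is shaped like the held_board but yellow is not meant.

How it is judged (in metres and radians):
On the way, in this order (a step that is already met when the one before it is completed fails the run):
1. the ring's line has come round to the hub's line for the first time (value of joint lock_ring above 6 rad), for 0.1 s.
2. the ring's line stands at the hub's line for the second time (value of joint lock_ring between 12.27 and 12.87 rad), for 0.3 s.
3. the sliding jaw is pushed back to its stop (value of joint sliding_jaw above 0.022 m), for 0.2 s.
At the end, for the whole second after the job is handed in: The ring stands two full turns from tight (12.57 rad, within 0.3 rad), the sliding jaw is within 3 mm of its open stop, and the board lies at rest within 12 mm of where it lay (all of step 2 and value of joint sliding_jaw above 0.022 m and distance of held_board from where it was at the start of the episode below 0.012 m and linear speed of held_board below 0.02 m/s); the robot touches nothing.
It fails at once if the board is lifted or pushed out of its place (distance of held_board from where it was at the start of the episode above 0.015 m or height (world z) of held_board above 0.022 m).
It fails at once if the jaw is forced while still locked (value of joint sliding_jaw above 0.006 m and value of joint lock_ring below 10.5 rad).
It fails at once if a bystander is disturbed (distance of any of solder_spool, adapter, tape, flux_tin from where it was at the start of the episode above 0.03 m).
It also fails if it takes over 64 s, if anything falls off the work surface, if the arm or the gripper's body presses on something with over 40 N, if the wrist force passes 120 N, or if a joint passes its speed limit or range.

ROBOT

A 6-joint arm with a two-finger parallel gripper is mounted at the origin on a cart in front of the work surface, level with it; the furniture and walls round the work are solid. World frame = base frame: x ahead of the robot, y to its left, z up, the work surface at z = 0. Lengths are in mm, angles in rad, forces in N, time in s.
With the tool pointing down it reaches from about 350 to 925 mm from the base axis. Payload 6.4 kg.
Tool frame: the origin (TCP) lies midway between the tips of the shut fingers; the grasp point (between the pads) lies r.pinch_z behind it (r.pinch_z is the distance from the TCP to the grasp point, in mm); z points along the fingers, y is the direction in which the jaws open and shut (so a half turn about z gives the same grasp; the last joint's range is limited). The gripper opens to 94 mm and grips with 3 to 60 N. Pads are 16 mm wide; open, the fingers measure 119 mm over their backs; the gripper's body (75 mm by 177 mm) begins 78 mm behind the grasp point.
Start: joints at [-1.469, 0.245, 1.558, -0, 1.339, -0.174], TCP at [177.01, -625.445, 205.455] pointing down, gripper open.
Joint ranges: [-3.13, 3.13], [-1.02, 2.26], [0.13, 2.54], [-0.95, 4.09], [0.21, 2.88], [-2.74, 2.74]. Speed limits (rad/s): [2.57, 2.57, 3.14, 3.14, 3.14, 3.14].

INTERFACE

Orientations are given as a 3x3 rotation matrix whose columns are the frame's x, y, z axes.
In Python, from plant import get_state, viewer, sign_off, r gives the robot as it stands.
- The arm moves only by the tool move_arm, never from a script. Its argument "targets" is text: rows parted by semicolons, each of 7 numbers parted by spaces: the shift along the tool's x, y, z in m, then the turn, a rotation vector about the tool's x, y, z in degrees, then the opening, from -1 (shut) to 1 (fully open). A call has 1 to 8 rows; each row is the pose to reach, as a shift and turn from the pose measured when the call began, along the tool's axes at that moment; what a row does not reach only later rows make up. A row lasts 1/12 s, in which the tool goes at most 41.7 mm and 7.16 degrees, less where a joint would pass 70% of its speed; a pose out of reach is approached as far as the arm can. A call with a gripper value outside its range is refused whole. The fingers move at their own pace and stop on an object; the grip force is fixed at half the most. Time passes only in rows, so rows that repeat a pose let the fingers close. It gives the time, the measured TCP pose, the force and the opening at its end, in the units of the state.
- get_state(): the state, without advancing time (a new reading comes with each control period).
- viewer.capture(name): name is "side" or "top" or "wrist"; returns a dict with "frame" (480x640x3 uint8, red, green, blue), "range_z" (480x640 float32, mm along the optical axis (not along the pixel's ray), 0 where there is no reading), "K" (3x3 intrinsics, pixels), "camera_from_world" (4x4, takes a point from world to camera coordinates). Camera axes: x right, y up, looking along -z (the intrinsics and any distortion apply to the point x, -y, -z); pixel columns grow to the right and rows downward; lengths in mm; the calibration is good to about 2 mm. A picture is of the moment at which its call begins.
- sign_off(): hands the job in, once; it reports no verdict.
The state is a dict: "time": time; "q": joint angles; "dq": joint speeds; "tau": joint torques, N m; "eef_pos": TCP position; "eef_rot": TCP orientation; "ft_force": force on the tool from outside, world axes, zero at the start; "ft_torque": the same for the moment, N m; "finger_gap": finger opening in mm.
Only numpy, scipy, OpenCV 4.12 (cv2) and the standard library are available. Lean on these libraries where they do the work, as an engineer would, in place of code of your own. Each camera call takes 0.05 s, during which the arm holds its last target. There are 200 camera calls.

## Working session

There is one attempt and no reset: what is moved stays moved. The work goes in short steps, Python scripts to look and compute and a tool call to move; the robot and the scene stay as the last step left them, time stands still between calls to the robot, and variables do not carry over. Pictures are saved under pics/ and viewed, about 8 in all and at most 12, crops included, and the job is handed in when it is done.

Besides the shell and the picture viewer there is one more tool, called after "Emit:" as name(argument=value, ...) on one line, values as JSON. move_arm: Moves the arm, as the interface text tells. Its arguments: {"type":"object","properties":{"targets":{"type":"string"}},"required":["targets"]}

```bash
mkdir -p pics; ls
python3 - <<'E'
from plant import get_state, viewer, r
import cv2,numpy as np
s=get_state();print({k:np.round(v,3).tolist() for k,v in s.items()}, r.pinch_z)
for n in("top","side"):
    d=viewer.capture(n);cv2.imwrite(f"pics/{n}0.png",d["frame"][:,:,::-1]);np.savez(f"pics/{n}0.npz",**d)
    print(n,d["K"].tolist(),np.round(d["camera_from_world"],3).tolist())
E
```

```text
pics
{'time': 0.0, 'q': [-1.469, 0.246, 1.559, -0.0, 1.339, -0.174], 'dq': [0.0, -0.001, -0.0, 0.001, -0.002, -0.0], 'tau': [-0.004, -41.584, -31.46, 0.068, 0.033, -0.0], 'eef_pos': [176.934, -624.827, 204.362], 'eef_rot': [[0.962, 0.272, -0.0], [0.272, -0.962, 0.002], [0.0, -0.002, -1.0]], 'ft_force': [-0.201, 0.15, 0.303], 'ft_torque': [-0.026, 0.085, 0.05], 'finger_gap': 93.826} 18.8
top [[508.7506350920255, 0.0, 313.2478478659752], [0.0, 508.7506350920255, 236.9808834712214], [0.0, 0.0, 1.0]] [[0.005, -1.0, 0.023, 66.824], [0.989, 0.008, 0.149, -480.203], [-0.149, 0.021, 0.989, -1020.874], [0.0, 0.0, 0.0, 1.0]]
side [[467.85768182612725, 0.0, 317.733665169533], [0.0, 467.85768182612725, 237.70700628877353], [0.0, 0.0, 1.0]] [[-0.989, -0.147, 0.012, 504.59], [0.1, -0.608, 0.787, -71.423], [-0.108, 0.78, 0.616, -960.405], [0.0, 0.0, 0.0, 1.0]]
```

View pics/top0.png

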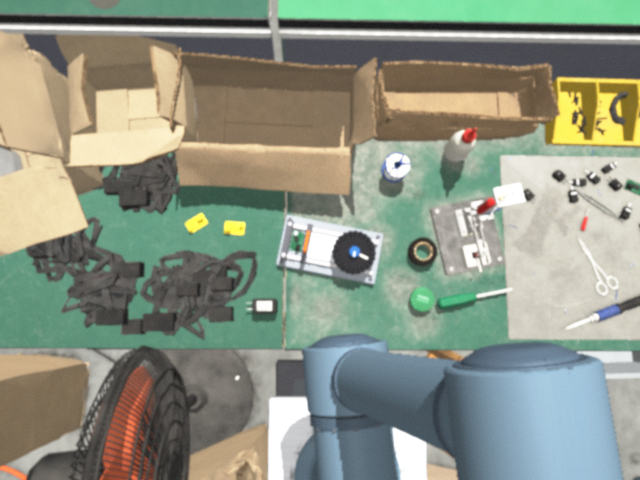

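View pics/side0.png

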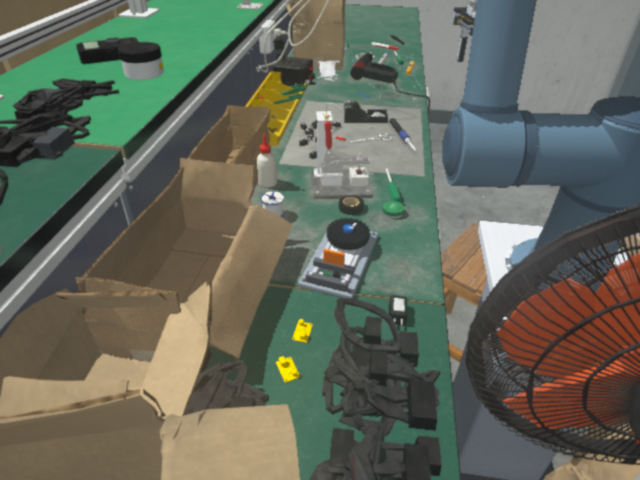

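The top view shows the vise: ring at about (354,252), blue hub in its middle, orange tab at (306,241) and board at (298,240). The spool is at (396,167), tape (422,252), adapter (263,306) and tin (422,300). The side view shows the same layout, with the ring at (348,233). Next I'll measure these.

```bash
cat > h.py <<'E'
import numpy as np,cv2
from plant import get_state,viewer,r
def cast(d,px,z):
    "pixel(s) -> world points on plane z"
    K=d["K"];T=d["camera_from_world"];R=T[:3,:3];c=-R.T@T[:3,3]
    px=np.atleast_2d(px).astype(float)
    v=np.c_[(px[:,0]-K[0,2])/K[0,0],-(px[:,1]-K[1,2])/K[1,1],-np.ones(len(px))]@R
    return c+v*((z-c[2])/v[:,2])[:,None]
def mask(d,lo,hi):
    return cv2.inRange(cv2.cvtColor(d["frame"],cv2.COLOR_RGB2HSV),lo,hi)
def blob(m,near=None):
    n,l,st,c=cv2.connectedComponentsWithStats(m)
    return sorted([(int(st[i,4]),c[i].round(1).tolist()) for i in range(1,n) if st[i,4]>8],reverse=True)
def project(d,p):
    q=d["camera_from_world"]@np.r_[p,1];K=d["K"]
    return K[0,0]*q[0]/-q[2]+K[0,2],K[1,1]*-q[1]/-q[2]+K[1,2]
E
python3 - <<'E'
from h import *
for n,(x0,x1,y0,y1) in dict(top=(270,400,205,290),side=(295,385,210,300)).items():
    d=dict(np.load(f"pics/{n}0.npz"));win=np.zeros((480,640),np.uint8);win[y0:y1,x0:x1]=255
    for nm,lo,hi,z in(("hub",(100,120,80),(125,255,255),52),("tab",(3,150,120),(18,255,255),62),("board",(45,120,40),(85,255,200),25)):
        b=blob(mask(d,lo,hi)&win)[:3]
        print(n,nm,[(a,c,cast(d,c,z)[0].round(1).tolist()) for a,c in b])
    v=d["frame"].max(2);m=((v<60)*255).astype(np.uint8)&win
    m=cv2.morphologyEx(m,cv2.MORPH_CLOSE,np.ones((9,9)))
    b=blob(m)[0]; print(n,"ring",b,cast(d,b[1],40)[0].round(1))
d=dict(np.load("pics/top0.npz"))
a=cv2.resize(d["frame"][205:290,270:400],None,fx=6,fy=6,interpolation=cv2.INTER_CUBIC)[:,:,::-1]
cv2.imwrite("pics/topcrop.png",a)
E
```

```text
top hub [(85, [354.2, 250.0], [451.1, -13.2, 52.0])]
top tab [(49, [306.1, 241.2], [467.0, 85.1, 62.0])]
top board [(15, [292.9, 245.6], [462.7, 112.3, 25.0]), (14, [300.3, 236.0], [483.1, 97.0, 25.0])]
top ring (351, [351.5, 262.0]) [427.7  -8.7  40. ]
side hub [(67, [346.9, 228.1], [450.1, -9.6, 52.0])]
side tab [(231, [333.7, 257.0], [465.2, 99.8, 62.0])]
side board []
side ring (1011, [348.6, 231.5]) [446.4 -14.2  40. ]
```

View pics/topcrop.png

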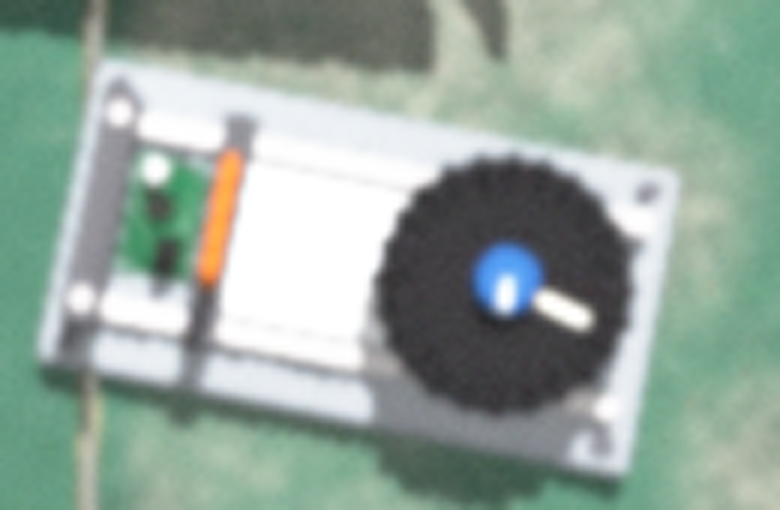

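The crop shows the vise turned about 11° in the image. The hub line points down from (507,278) to (503,308). The ring line points right and down to (590,322), about 76° (1.33 rad) past the hub line, so about 645° remain. Hub and tab are about 100 mm apart, as given. Next I'll move over the ring with the gripper shut and the tool square to the vise.

```bash
cat >> h.py <<'E'
def to_tool(p,s=None):
    s=s or get_state();return (np.array(s["eef_rot"]).T@(np.array(p)-s["eef_pos"])/1000).round(4)
E
python3 -c "
from h import *
print(to_tool([450,-12,180]))"
```

```text
[ 0.4296 -0.5153  0.0255]
```

Emit:
move_arm(targets="0.43 -0.515 0 0 0 7 -1; 0.43 -0.515 0 0 0 14 -1; 0.43 -0.515 0 0 0 21 -1; 0.43 -0.515 0 0 0 27 -1; 0.43 -0.515 0 0 0 27 -1; 0.43 -0.515 0 0 0 27 -1; 0.43 -0.515 0 0 0 27 -1; 0.43 -0.515 0 0 0 27 -1")

```text
time: 0.77
eef_pos: [313.0, -318.9, 205.0]
eef_rot: [[0.981, -0.195, -0.0], [-0.195, -0.981, 0.002], [-0.001, -0.002, -1.0]]
ft_force: [1.4, -0.6, 0.8]
finger_gap: 44.0
```

```bash
python3 -c "
from h import *
print(to_tool([450,-12,180]),get_state()['q'])"
```

```text
[ 0.0746 -0.3276  0.0256] [-1.05005129e+00 -2.54358921e-01  2.05631148e+00  8.71142709e-04
  1.34169057e+00  7.16699485e-01]
```

Emit:
move_arm(targets="0.075 -0.328 0 0 0 0 -1; 0.075 -0.328 0 0 0 0 -1; 0.075 -0.328 0 0 0 0 -1; 0.075 -0.328 0 0 0 0 -1; 0.075 -0.328 0 0 0 0 -1; 0.075 -0.328 0 0 0 0 -1; 0.075 -0.328 0 0 0 0 -1; 0.075 -0.328 0 0 0 0 -1")

```text
time: 1.43
eef_pos: [448.5, -14.3, 205.6]
eef_rot: [[0.981, -0.195, -0.0], [-0.195, -0.981, 0.002], [-0.0, -0.002, -1.0]]
ft_force: [0.2, -0.6, 0.8]
finger_gap: 0.2
```

Emit:
move_arm(targets="0 -0.03 0.02 0 0 0 -1; 0 -0.03 0.02 0 0 0 -1")

```text
time: 1.6
eef_pos: [452.8, 20.1, 182.5]
eef_rot: [[0.982, -0.188, -0.005], [-0.188, -0.982, 0.005], [-0.006, -0.003, -1.0]]
ft_force: [0.1, -1.2, -1.2]
finger_gap: 0.5
```

Run:
```python
from h import *
d=viewer.capture("wrist");np.savez("pics/w1.npz",**d);cv2.imwrite("pics/w1.png",d["frame"][:,:,::-1])
s=get_state();print(s["time"],s["eef_pos"],s["finger_gap"],to_tool([450,-12,180]),project(d,[450,-12,52]))
print(-d["camera_from_world"][:3,:3].T@d["camera_from_world"][:3,3])
```

```text
1.65 [452.92772548  17.9025199  183.42590375] 0.3234319528389241 [0.0028 0.0299 0.0033] (np.float64(361.128338001772), np.float64(217.56201984981286))
[530.7232662    5.61819819 360.34013102]
```

View pics/w1.png

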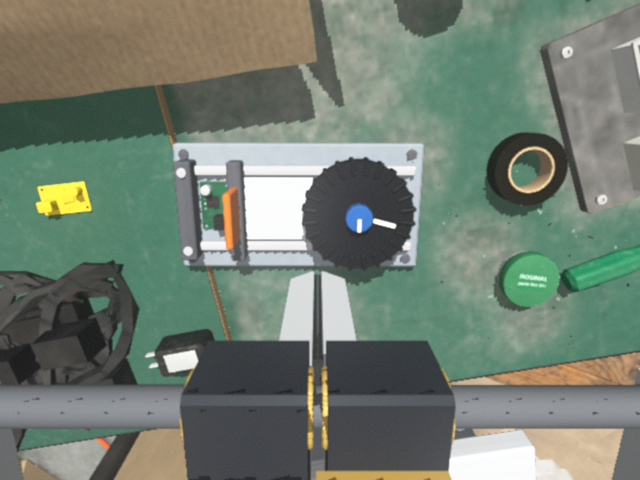

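The wrist view shows the hub at (359,217), its line pointing down, and the ring line pointing right to (396,226). The tab is at (231,220), the board at (213,205), and a box flap lies along the top left. Next come precise values and a check of the flap's height.

```bash
cat >> h.py <<'E'
def lines(d,dz=0,save=None):
    "hub centre, line angles (deg, world) from a picture"
    m=mask(d,(100,120,80),(125,255,255)); 
    m=cv2.morphologyEx(m,cv2.MORPH_CLOSE,np.ones((7,7)));b=[x for x in blob(m) if x[0]>40]
    guess=np.array(project(d,[450,-12,52]));b=min(b,key=lambda x:np.hypot(*(np.array(x[1])-guess)))
    hub=cast(d,b[1],52)[0]
    f=d["frame"].astype(int);w=((f.min(2)>150)*255).astype(np.uint8)
    v,u=np.nonzero(w);px=np.c_[u,v].astype(float)
    ph=cast(d,px,52)[:,:2]-hub[:2];pr=cast(d,px,43+dz)[:,:2]-hub[:2]
    rh=np.hypot(*ph.T);rr=np.hypot(*pr.T)
    h=ph[(rh<10)].mean(0) if (rh<10).any() else [0,0];k=(rr>13)&(rr<31)
    g=pr[k].mean(0) if k.any() else [0,0]
    ang=lambda a:float(np.degrees(np.arctan2(a[1],a[0]))%360)
    print("hub",hub.round(1),b,"hubline",ang(h).__round__(1),int((rh<10).sum()),"ringline",ang(g).__round__(1),int(k.sum()),"r",round(float(np.hypot(*g)),1),"diff",round((ang(g)-ang(h))%360,1))
E
python3 - <<'E'
from h import *
d=dict(np.load("pics/w1.npz"));lines(d)
m=mask(d,(3,150,100),(18,255,255));win=np.zeros_like(m);win[150:300,180:280]=255
for a,c in blob(m&win)[:2]: print("tab",a,c,cast(d,c,50)[0],cast(d,c,62)[0])
v,u=np.nonzero(m&win);print("tab ext",u.min(),u.max(),v.min(),v.max())
# plate edge corners at z=12
e=cast(d,[[175,144],[422,144],[418,267],[190,270]],12);print(e.round(1))
# heights from top picture
t=dict(np.load("pics/top0.npz"));T=t["camera_from_world"];K=t["K"];Z=t["range_z"]
v,u=np.mgrid[:480,:640];P=np.stack([(u-K[0,2])/K[0,0]*Z,-(v-K[1,2])/K[1,1]*Z,-Z],-1)
W=(P-T[:3,3])@T[:3,:3]
for x in range(480,680,20):
    k=(abs(W[...,0]-x)<10)&(W[...,1]>-120)&(W[...,1]<260)&(Z>0)
    print(x,np.percentile(W[k][:,2],[50,95,99.5]).round(0))
E
```

```text
hub [450.4 -10.2  52. ] (640, [358.7, 217.5]) hubline 173.6 54 ringline 239.2 129 r 21.2 diff 65.6
tab 454 [227.9, 217.6] [468.83237572  89.7561744   50.        ] [471.22552636  86.50279009  62.        ]
tab ext 223 235 188 248
[[530.7 127.8  12. ]
 [492.2 -73.9  12. ]
 [384.6 -57.4  12. ]
 [420.2 145.9  12. ]]
480 [13. 46. 64.]
500 [ 4. 32. 46.]
520 [ 1. 14. 31.]
540 [0. 3. 5.]
560 [ 0.  3. 53.]
580 [ 2. 62. 67.]
600 [64. 77. 80.]
620 [81. 91. 94.]
640 [ 95. 102. 104.]
660 [ 97. 156. 166.]
```

```bash
python3 -c "
from h import *
print(to_tool([489.8,-18.6,55]))"
```

```text
[0.0438 0.0291 0.1281]
```

Emit:
move_arm(targets="0.044 0.029 0.03 0 0 0 -1; 0.044 0.029 0.07 0 0 0 -1; 0.044 0.029 0.1 0 0 0 -1; 0.044 0.029 0.125 0 0 0 -1; 0.044 0.029 0.128 0 0 0 -1; 0.044 0.029 0.128 0 0 0 -1; 0.044 0.029 0.128 0 0 0 -1")

```text
time: 2.23
eef_pos: [491.2, -19.5, 56.9]
eef_rot: [[0.982, -0.19, -0.002], [-0.19, -0.982, 0.002], [-0.003, -0.002, -1.0]]
ft_force: [-0.4, -0.2, 0.5]
finger_gap: 0.1
```

```bash
python3 -c "
from h import *
print(to_tool([489.8,-18.6,43]),get_state()['eef_pos'],get_state()['ft_force'])"
```

```text
[-0.0015 -0.0006  0.0139] [491.19502966 -19.517029    56.85211462] [-0.44641889 -0.22341049  0.53967229]
```

Emit:
move_arm(targets="-0.001 0 0.005 0 0 0 -1; -0.001 0 0.009 0 0 0 -1; -0.001 0 0.0125 0 0 0 -1; -0.001 0 0.0125 0 0 0 -1; -0.001 0 0.0125 0 0 0 -1")

```text
time: 2.65
eef_pos: [490.5, -19.4, 44.7]
eef_rot: [[0.982, -0.19, -0.001], [-0.19, -0.982, 0.002], [-0.002, -0.001, -1.0]]
ft_force: [0.2, -0.7, 0.3]
finger_gap: 0.7
```

Emit:
move_arm(targets="0 0 0.0015 0 0 0 -1; 0 0 0.003 0 0 0 -1; 0 0 0.003 0 0 0 -1; 0 0 0.003 0 0 0 -1")

```text
time: 2.98
eef_pos: [490.9, -19.4, 42.2]
eef_rot: [[0.982, -0.19, -0.001], [-0.19, -0.982, 0.002], [-0.001, -0.001, -1.0]]
ft_force: [-0.5, -0.1, 5.3]
finger_gap: 0.1
```

Emit:
move_arm(targets="-0.0024 -0.0104 0.0005 0 0 0 -1; -0.0064 -0.02 0.0005 0 0 0 -1; -0.0127 -0.0283 0.0005 0 0 0 -1; -0.021 -0.0346 0.0003 0 0 0 -1; -0.0306 -0.0386 0.0002 0 0 0 -1; -0.041 -0.04 0.0001 0 0 0 -1; -0.0514 -0.0386 0 0 0 0 -1; -0.061 -0.0346 0 0 0 0 -1")

```text
time: 3.65
eef_pos: [438.9, 27.4, 43.4]
eef_rot: [[0.982, -0.19, 0.004], [-0.19, -0.982, 0.003], [0.003, -0.003, -1.0]]
ft_force: [2.7, 1.6, 5.6]
finger_gap: 0.6
```

```bash
cat >> h.py <<'E'
C=np.array([450.5,-11.])
def polar(s=None):
    s=s or get_state();R=np.array(s["eef_rot"]);a=(R.T@np.r_[np.array(s["eef_pos"])[:2]-C,0])
    print("t",s["time"],"theta",np.degrees(np.arctan2(-a[1],a[0])).round(1),"r",np.hypot(a[0],a[1]).round(1),"z",s["eef_pos"][2].round(1),"F",np.round(s["ft_force"],1))
E
python3 - <<'E'
from h import *
polar()
for n in("top","wrist"):
    d=viewer.capture(n);lines(d,1);cv2.imwrite(f"pics/{n}2.png",d["frame"][:,:,::-1])
E
```

```text
t 3.65 theta 117.7 r 40.1 z 43.4 F [2.7 1.6 5.6]Traceback (most recent call last):
  File "<stdin>", line 4, in <module>
  File "h.py", line 23, in lines
    guess=np.array(project(d,[450,-12,52]));b=min(b,key=lambda x:np.hypot(*(np.array(x[1])-guess)))
                                              ~~~^^^^^^^^^^^^^^^^^^^^^^^^^^^^^^^^^^^^^^^^^^^^^^^^^^
ValueError: min() iterable argument is empty
```

Run:
```python
from h import *
polar()
d=viewer.capture("wrist");cv2.imwrite("pics/wrist2.png",d["frame"][:,:,::-1]);lines(d,1)
```

```text
t 3.7 theta 120.3 r 40.3 z 42.9 F [2.1 0.6 6.3]
hub [451.8 -10.   52. ] (1908, [397.3, 253.8]) hubline 177.8 124 ringline 41.9 489 r 10.2 diff 224.1
```

View pics/wrist2.png

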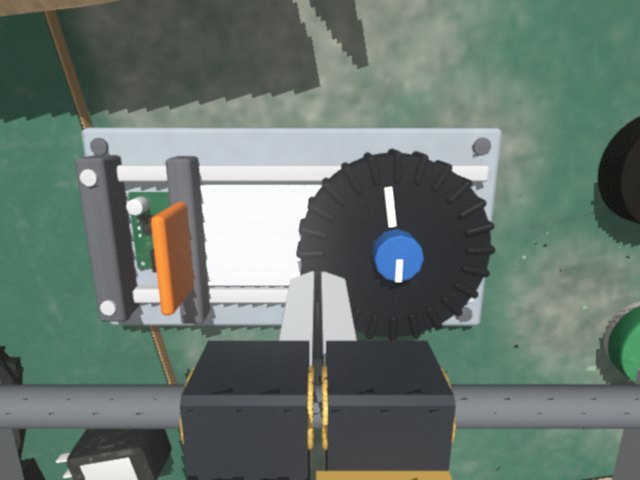

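The wrist view shows the ring line now pointing up, from (393,225) to (388,187), and the hub line still pointing down. The ring turned about 120° with the finger, so there was no slip. I'll keep rolling.

Emit:
move_arm(targets="-0.0083 0.0063 0 0 0 0 -1; -0.0146 0.0146 0 0 0 0 -1; -0.0186 0.0242 0 0 0 0 -1; -0.02 0.0346 0 0 0 0 -1; -0.0186 0.045 0 0 0 0 -1; -0.0146 0.0546 0 0 0 0 -1; -0.0083 0.0629 0 0 0 0 -1; 0 0.0692 0 0 0 0 -1")

```text
time: 4.42
eef_pos: [424.2, -40.2, 43.0]
eef_rot: [[0.982, -0.19, 0.001], [-0.19, -0.982, 0.004], [0.0, -0.004, -1.0]]
ft_force: [-1.2, 2.6, 8.0]
finger_gap: 0.5
```

```bash
cat >> h.py <<'E'
def rline(d,dz=0,hub=(451.5,-10.2)):
    "ring line: elongated bright blob lying wholly on the ring face"
    w=((d["frame"].astype(int).min(2)>170)*255).astype(np.uint8);n,l,st,c=cv2.connectedComponentsWithStats(w)
    for i in range(1,n):
        v,u=np.nonzero(l==i);p=cast(d,np.c_[u,v],43+dz)[:,:2]-hub;q=np.hypot(*p.T)
        if st[i,4]>15 and q.max()<36:
            m=p.mean(0);print("line blob n",st[i,4],"r",q.min().round(1),q.max().round(1),"ang",np.degrees(np.arctan2(m[1],m[0])).round(1)%360,"diff to 169.6:",(np.degrees(np.arctan2(m[1],m[0]))-169.6).round(1)%360)
E
python3 - <<'E'
from h import *
d=viewer.capture("wrist");polar();rline(d,2)
E
```

```text
t 4.4667 theta -117.7 r 39.2 z 43.6 F [-2.4 -0.4  8.2]
line blob n 163 r 4.7 15.5 ang 166.7 diff to 169.6: 357.1
line blob n 284 r 12.3 29.5 ang 109.9 diff to 169.6: 300.3
```

Emit:
move_arm(targets="0.0098 0.0037 0 0 0 0 -1; 0.0202 0.0047 0 0 0 0 -1; 0.0305 0.003 0 0 0 0 -1; 0.04 -0.0014 0 0 0 0 -1; 0.0481 -0.008 -0.0003 0 0 0 -1; 0.0541 -0.0165 -0.0003 0 0 0 -1; 0.0578 -0.0263 -0.0003 0 0 0 -1; 0.0588 -0.0367 -0.0003 0 0 0 -1")

```text
time: 5.13
eef_pos: [491.4, -16.2, 44.5]
eef_rot: [[0.982, -0.19, 0.003], [-0.19, -0.982, 0.001], [0.003, -0.002, -1.0]]
ft_force: [-1.4, -2.0, 7.1]
finger_gap: 0.4
```

Run:
```python
from h import *
d=viewer.capture("wrist");polar();rline(d,2);cv2.imwrite("pics/w3.png",d["frame"][:,:,::-1])
```

```text
t 5.1833 theta 5.9 r 41.4 z 44.6 F [1.  1.3 6.2]
```

Emit:
move_arm(targets="-0.0039 -0.01 0 0 0 0 -1; -0.0088 -0.0192 0 0 0 0 -1; -0.016 -0.0268 0 0 0 0 -1; -0.0249 -0.0322 0 0 0 0 -1; -0.0349 -0.0352 0 0 0 0 -1; -0.0454 -0.0355 0 0 0 0 -1; -0.0555 -0.033 0 0 0 0 -1; -0.0647 -0.0281 0 0 0 0 -1")

```text
time: 5.85
eef_pos: [433.8, 26.8, 45.0]
eef_rot: [[0.982, -0.189, 0.008], [-0.189, -0.982, 0.004], [0.007, -0.005, -1.0]]
ft_force: [3.1, 0.4, 6.7]
finger_gap: 0.5
```

Run:
```python
from h import *
d=viewer.capture("wrist");polar();rline(d,3);cv2.imwrite("pics/w4.png",d["frame"][:,:,::-1])
```

```text
t 5.9 theta 127.2 r 41.5 z 44.5 F [ 0.8 -0.8  6.2]
line blob n 335 r 10.7 28.6 ang 329.9 diff to 169.6: 160.3
line blob n 157 r 4.5 15.3 ang 180.3 diff to 169.6: 10.699999999999989
```

View pics/w4.png

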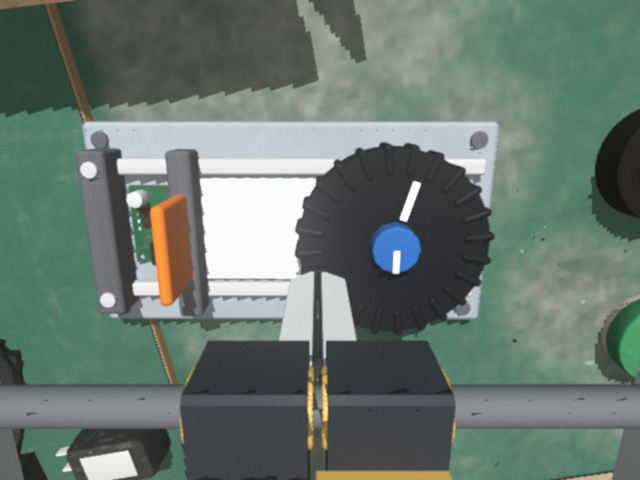

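The wrist view shows the ring line from (405,220) to (416,183), about 163° past the first meeting, so 523° in total. There has been some slip, and 197° remain. I'll go on with a bit more press.

Emit:
move_arm(targets="-0.0064 0.0085 0.0005 0 0 0 -1; -0.0117 0.0175 0.0006 0 0 0 -1; -0.0145 0.0275 0.0006 0 0 0 -1; -0.0146 0.038 0.0005 0 0 0 -1; -0.012 0.0481 0.0004 0 0 0 -1; -0.0068 0.0572 0.0003 0 0 0 -1; 0.0005 0.0646 0.0002 0 0 0 -1; 0.0095 0.0699 0.0001 0 0 0 -1")

```text
time: 6.57
eef_pos: [426.8, -43.1, 44.0]
eef_rot: [[0.982, -0.189, 0.003], [-0.189, -0.982, 0.005], [0.002, -0.005, -1.0]]
ft_force: [-2.4, 1.3, 7.7]
finger_gap: 0.4
```

Run:
```python
from h import *
d=viewer.capture("wrist");polar();rline(d,4);cv2.imwrite("pics/w5.png",d["frame"][:,:,::-1])
```

```text
t 6.6167 theta -112.0 r 39.9 z 44.7 F [-3.  -1.9  9. ]
line blob n 316 r 10.4 28.5 ang 86.2 diff to 169.6: 276.6
line blob n 162 r 4.2 15.0 ang 168.2 diff to 169.6: 358.6
```

Emit:
move_arm(targets="0.0083 0.0025 0 0 0 0 -1; 0.017 0.0029 0 0 0 0 -1; 0.0256 0.0015 0 0 0 0 -1; 0.0337 -0.0017 0 0 0 0 -1; 0.0409 -0.0066 0 0 0 0 -1; 0.0468 -0.0129 0 0 0 0 -1; 0.0468 -0.0129 0 0 0 0 -1; 0.0468 -0.0129 -0.03 0 0 0 -1")

```text
time: 7.28
eef_pos: [472.1, -37.8, 69.9]
eef_rot: [[0.982, -0.189, -0.006], [-0.189, -0.982, 0.008], [-0.007, -0.007, -1.0]]
ft_force: [0.1, 0.9, -0.3]
finger_gap: 0.7
```

Run:
```python
from h import *
polar();print(to_tool([440,60,150]))
```

```text
t 7.2833 theta -40.1 r 34.4 z 69.9 F [ 0.1  0.9 -0.3]
[-0.0507 -0.0905 -0.0791]
```

Emit:
move_arm(targets="0 0 -0.04 0 0 0 -1; -0.02 -0.03 -0.06 0 0 0 -1; -0.04 -0.06 -0.07 0 0 0 -1; -0.05 -0.09 -0.08 0 0 0 -1; -0.05 -0.09 -0.08 0 0 0 -1; -0.05 -0.09 -0.08 0 0 0 -1")

```text
time: 7.78
eef_pos: [439.2, 61.4, 150.3]
eef_rot: [[0.983, -0.186, -0.006], [-0.186, -0.983, 0.009], [-0.008, -0.008, -1.0]]
ft_force: [1.0, -0.6, 0.6]
finger_gap: 0.7
```

Run:
```python
from h import *
d=viewer.capture("wrist");np.savez("pics/w6.npz",**d);polar();rline(d,4);lines(d,4);cv2.imwrite("pics/w6.png",d["frame"][:,:,::-1]);print(get_state()["eef_pos"])
```

```text
t 7.8333 theta 109.7 r 72.3 z 149.9 F [-0.1 -0.2 -0.2]
line blob n 79 r 3.1 14.0 ang 181.2 diff to 169.6: 11.600000000000023
line blob n 144 r 14.4 33.1 ang 161.0 diff to 169.6: 351.4
hub [450. -10.  52.] (818, [420.2, 199.4]) hubline 174.9 74 ringline 160.3 147 r 22.1 diff 345.4
[439.34044699  60.47058814 149.90794531]
```

View pics/w6.png

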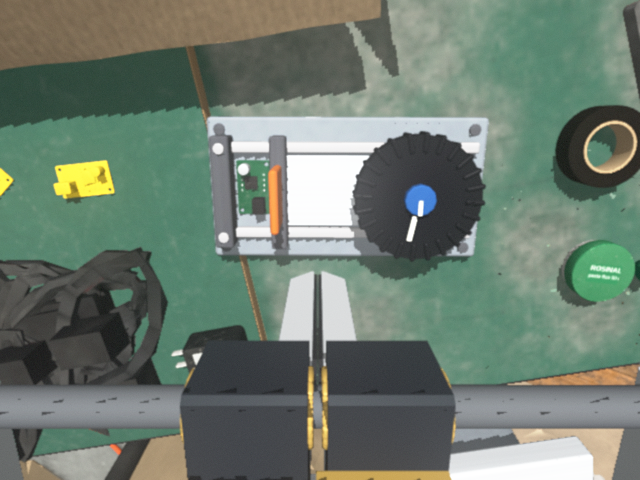

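The wrist view shows the ring line from (416,218) to (409,240) and the hub line from (421,203) to (420,214). The ring is roughly 10–17° short of the second meeting. I'll fit the line's direction to get the exact gap.

Run:
```python
from h import *
d=dict(np.load("pics/w6.npz"))
w=((d["frame"].astype(int).min(2)>140)*255).astype(np.uint8);n,l,st,c=cv2.connectedComponentsWithStats(w)
for i in range(1,n):
    if np.hypot(*(c[i]-[420,215]))<25 and st[i,4]>20:
        v,u=np.nonzero(l==i)
        for z in (47,52):
            p=cast(d,np.c_[u,v],z)[:,:2];e=cv2.fitLine(p.astype(np.float32),cv2.DIST_L2,0,.01,.01).ravel()
            print(st[i,4],c[i],z,"dir",np.degrees(np.arctan2(e[1],e[0]))%180,p.mean(0))
def th(z,y0,y1,x0,x1):
    pass
# plate edges
g=d["frame"].astype(int); 
e=cast(d,[[208,118],[488,118]],12);print("plate y-dir",np.degrees(np.arctan2(*(e[0]-e[1])[[1,0]])))
# ring outline: dark pixels -> circle
k=((g.max(2)<70)*255).astype(np.uint8);k[:,:345]=0;k[:,495:]=0;k[:120]=0;k[275:]=0
cs=max(cv2.findContours(k,0,2)[0],key=cv2.contourArea);print(cv2.minEnclosingCircle(cs));q,_=cv2.minEnclosingCircle(cs);print(cast(d,q,37))
print(to_tool([450.5+40*.982,-11-40*.189,70]))
```

```text
88 [420.32954545 207.76136364] 47 dir 169.85263 [442.88461562 -10.40547703]
88 [420.32954545 207.76136364] 52 dir 169.85268 [444.21048747  -9.3965443 ]
158 [411.41139241 228.7278481 ] 47 dir 159.38615 [428.90056452  -2.4024456 ]
158 [411.41139241 228.7278481 ] 52 dir 159.38577 [430.47519857  -1.53587875]
plate y-dir 79.28258885669923
((420.8214416503906, 197.2075958251953), 66.33806610107422)
[[447.89502268 -13.68731948  37.        ]]
[0.0651 0.0687 0.0788]
```

The directions are 159.4° for the ring line and 169.9° for the hub line, so 10.5° is left. It's already in tolerance (about 12.38 rad), but I'll nudge it round.

Run:
```python
from h import *
s=get_state();R=np.array(s["eef_rot"]);a=np.radians(150)
p=np.r_[C,0]+R@[40*np.cos(a),-40*np.sin(a),0];p[2]=52;print(p,to_tool(p))
```

```text
[420.23238389  15.14698924  52.        ] [-0.0094  0.0488  0.0976]
```

Emit:
move_arm(targets="-0.009 0.03 0.03 0 0 0 -1; -0.009 0.049 0.06 0 0 0 -1; -0.009 0.049 0.09 0 0 0 -1; -0.009 0.049 0.098 0 0 0 -1; -0.009 0.049 0.103 0 0 0 -1; -0.009 0.049 0.105 0 0 0 -1; -0.009 0.049 0.105 0 0 0 -1; -0.009 0.049 0.105 0 0 0 -1")

```text
time: 8.5
eef_pos: [420.3, 15.7, 45.5]
eef_rot: [[0.982, -0.188, -0.01], [-0.188, -0.982, 0.011], [-0.012, -0.009, -1.0]]
ft_force: [-3.2, 3.7, 7.0]
finger_gap: 0.2
```

Emit:
move_arm(targets="-0.0017 0.0035 0.0005 0 0 0 -1; -0.0033 0.0073 0.0005 0 0 0 -1; -0.0033 0.0073 0.0005 0 0 0 -1; -0.0033 0.0073 0.0005 0 0 0 -1")

```text
time: 8.83
eef_pos: [416.7, 9.3, 46.6]
eef_rot: [[0.982, -0.189, -0.009], [-0.189, -0.982, 0.012], [-0.011, -0.01, -1.0]]
ft_force: [-1.9, 1.7, 5.2]
finger_gap: 0.2
```

Emit:
move_arm(targets="0 0 -0.03 0 0 0 -1; 0 0 -0.06 0 0 0 -1; 0 -0.03 -0.09 0 0 0 -1; 0 -0.06 -0.105 0 0 0 -1; 0 -0.06 -0.105 0 0 0 -1; 0 -0.06 -0.105 0 0 0 -1")

```text
time: 9.33
eef_pos: [430.3, 67.8, 154.2]
eef_rot: [[0.983, -0.186, -0.005], [-0.186, -0.983, 0.011], [-0.007, -0.01, -1.0]]
ft_force: [-0.4, 0.5, -0.9]
finger_gap: 0.4
```

```bash
cat >> h.py <<'E'
def check(d,c0):
    w=((d["frame"].astype(int).min(2)>140)*255).astype(np.uint8);n,l,st,c=cv2.connectedComponentsWithStats(w)
    for i in range(1,n):
        if np.hypot(*(c[i]-c0))<40 and 20<st[i,4]<600:
            v,u=np.nonzero(l==i);p=cast(d,np.c_[u,v],48)[:,:2];e=cv2.fitLine(p.astype(np.float32),cv2.DIST_L2,0,.01,.01).ravel()
            print("n",st[i,4],c[i].round(1),"dir",(np.degrees(np.arctan2(e[1],e[0]))%180).round(1),p.mean(0).round(1))
E
python3 - <<'E'
from h import *
d=viewer.capture("wrist");np.savez("pics/w7.npz",**d);polar();lines(d,4)
check(d,np.array(project(d,[435,-8,48])));cv2.imwrite("pics/w7.png",d["frame"][:,:,::-1])
m=mask(d,(3,150,100),(18,255,255));v,u=np.nonzero(m[:350]);print("tab ext",u.min(),u.max(),v.min(),v.max(),cast(d,[u.mean(),v.mean()],55))
# push start: vise y +62, x 0 ; z 50
R=np.array(get_state()["eef_rot"]);o=np.array([450.3,-10.5]);yv=np.array([.184,.983])
for y in(122,75-0):print(y,to_tool(np.r_[o+yv*y,50]))
E
```

```text
t 9.3833 theta 116.0 r 81.1 z 152.7 F [-0.4  0.4 -0. ]
hub [449.9  -9.9  52. ] (822, [426.9, 184.3]) hubline 176.3 74 ringline 164.1 141 r 22.1 diff 347.8
n 86 [427.1 192.5] dir 168.0 [443.3 -10.3]
n 152 [420.  214.2] dir 163.8 [428.7  -3.6]
tab ext 276 285 151 218 [[468.64517335  88.03345316  55.        ]]
122 [ 0.0359 -0.0486  0.1029]
75 [ 0.036  -0.0016  0.1024]
```

View pics/w7.png

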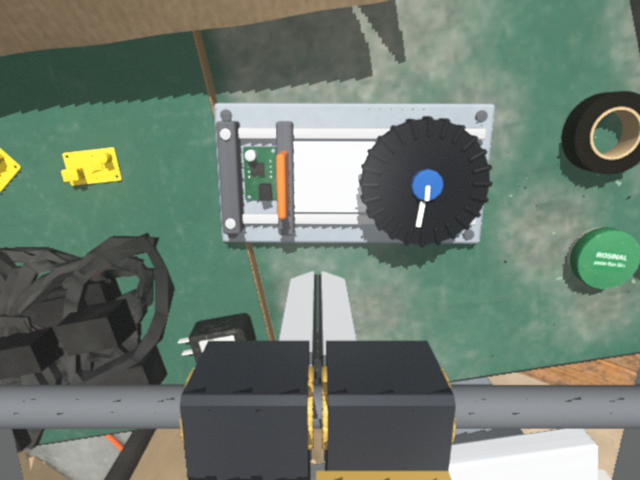

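The wrist view shows the ring line from (423,201) to (418,226), nearly in line with the hub line at (427,192). The fits differ by about 4° (about 12.5 rad), well inside tolerance. The tab spans x 276–285 and y 151–218. Next I'll go down on its board side, above the fixed jaw.

Emit:
move_arm(targets="0.02 -0.03 0 0 0 0 -1; 0.036 -0.051 0.02 0 0 0 -1; 0.036 -0.051 0.05 0 0 0 -1; 0.036 -0.051 0.08 0 0 0 -1; 0.036 -0.051 0.1 0 0 0 -1; 0.036 -0.051 0.106 0 0 0 -1; 0.036 -0.051 0.106 0 0 0 -1; 0.036 -0.051 0.106 0 0 0 -1")

```text
time: 10.05
eef_pos: [473.5, 111.1, 47.1]
eef_rot: [[0.982, -0.188, -0.008], [-0.188, -0.982, 0.011], [-0.01, -0.01, -1.0]]
ft_force: [-0.9, -0.0, -0.5]
finger_gap: 0.3
```

```bash
cat >> h.py <<'E'
def vise(s=None):
    s=s or get_state();q=np.array(s["eef_pos"])[:2]-[450.3,-10.5];yv=np.array([.184,.983])
    print("vise x",(q@[.983,-.184]).round(1),"y",(q@yv-60).round(1),"z",s["eef_pos"][2].round(1),"F",np.round(s["ft_force"],1),s["time"])
E
python3 -c "
from h import *
vise()"
```

```text
vise x 0.4 y 63.8 z 47.1 F [-0.9 -0.  -0.5] 10.05
```

Emit:
move_arm(targets="0 0.005 0 0 0 0 -1; 0 0.01 0 0 0 0 -1; 0 0.014 0 0 0 0 -1; 0 0.018 0 0 0 0 -1; 0 0.022 0 0 0 0 -1; 0 0.026 0 0 0 0 -1; 0 0.03 0 0 0 0 -1; 0 0.03 0 0 0 0 -1")

```text
time: 10.72
eef_pos: [467.5, 80.9, 46.7]
eef_rot: [[0.982, -0.189, -0.009], [-0.189, -0.982, 0.011], [-0.01, -0.009, -1.0]]
ft_force: [0.9, 0.3, 0.3]
finger_gap: 0.5
```

```bash
python3 -c "
from h import *
vise()
d=viewer.capture('wrist');m=mask(d,(3,150,100),(18,255,255));v,u=np.nonzero(m[:340]);print('tab ext',len(u),u.min(),u.max(),v.min(),v.max());cv2.imwrite('pics/w8.png',d['frame'][:,:,::-1])"
```

```text
vise x 0.1 y 33.1 z 46.7 F [0.9 0.3 0.3] 10.7167
tab ext 787 346 359 241 338
```

View pics/w8.png

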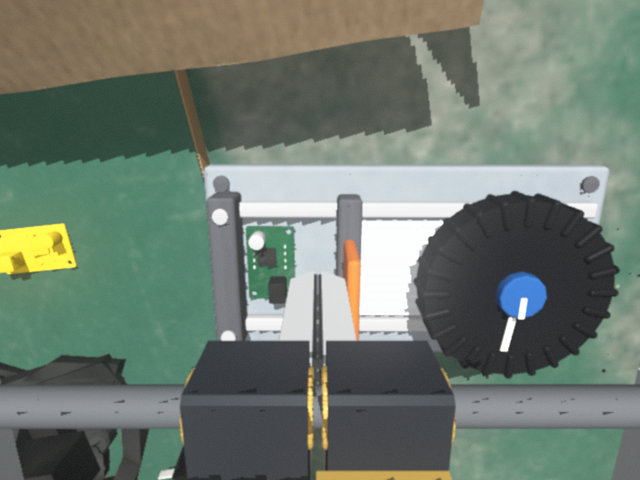

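The wrist view shows the jaw sliding: the tab is now at x≈352, off the board, which still lies at (270,262). I'll keep pushing to the stop.

Emit:
move_arm(targets="0 0.003 0 0 0 0 -1; 0 0.006 0 0 0 0 -1; 0 0.008 0 0 0 0 -1; 0 0.01 0 0 0 0 -1; 0 0.01 0 0 0 0 -1")

```text
time: 11.18
eef_pos: [466.2, 76.7, 46.6]
eef_rot: [[0.981, -0.193, -0.006], [-0.193, -0.981, 0.024], [-0.01, -0.022, -1.0]]
ft_force: [6.4, 26.2, -2.2]
finger_gap: 0.5
```

```bash
python3 -c "
from h import *
vise()"
```

```text
vise x -0.4 y 28.6 z 46.6 F [ 6.4 26.2 -2.2] 11.1833
```

It stalled at 26 N, so the jaw is at its stop. I'll back off, rise and check.

Emit:
move_arm(targets="0 -0.005 0 0 0 0 -1; 0 -0.012 0 0 0 0 -1; 0 -0.015 -0.02 0 0 0 -1; 0 -0.015 -0.06 0 0 0 -1; -0.02 -0.015 -0.1 0 0 0 -1; -0.04 -0.015 -0.11 0 0 0 -1; -0.04 -0.015 -0.11 0 0 0 -1; -0.04 -0.015 -0.11 0 0 0 -1")

```text
time: 11.85
eef_pos: [430.5, 96.3, 157.4]
eef_rot: [[0.981, -0.193, -0.005], [-0.192, -0.981, 0.023], [-0.009, -0.022, -1.0]]
ft_force: [0.9, 1.0, 0.1]
finger_gap: 0.9
```

Run:
```python
from h import *
vise();d=viewer.capture("wrist");cv2.imwrite("pics/w9.png",d["frame"][:,:,::-1]);lines(d,4)
check(d,np.array(project(d,[435,-8,48])))
a=dict(np.load("pics/w7.npz"))
for n,e in(("before",a),("now",d)):
    m=mask(e,(3,150,100),(18,255,255));m[350:]=0;c=blob(m)[0][1];print(n,"tab y",(cast(e,c,58)[0][:2]-[450.3,-10.5])@[.184,.983]-60)
    w=np.zeros((480,640),np.uint8);x,y=map(int,project(e,[473,109,25]));w[y-40:y+40,x-25:x+25]=255
    g=mask(e,(60,90,40),(85,255,200))&w;v,u=np.nonzero(g);print("board",cast(e,[np.mean([np.percentile(u,3),np.percentile(u,97)]),np.mean([np.percentile(v,3),np.percentile(v,97)])],25).round(1))
```

```text
vise x -39.2 y 41.3 z 157.4 F [0.9 1.  0.1] 11.85
hub [449.9  -9.6  52. ] (839, [468.9, 175.3]) hubline 177.3 77 ringline 164.6 153 r 22.1 diff 347.3
n 89 [469.2 183.5] dir 169.1 [443.3 -10.5]
n 161 [460.9 205.6] dir 162.7 [428.6  -3.4]
before tab y 39.94535820407867
board [[476.1 105.8  25. ]]
now tab y 15.049304203395991
board [[476.1 106.3  25. ]]
```

View pics/w9.png

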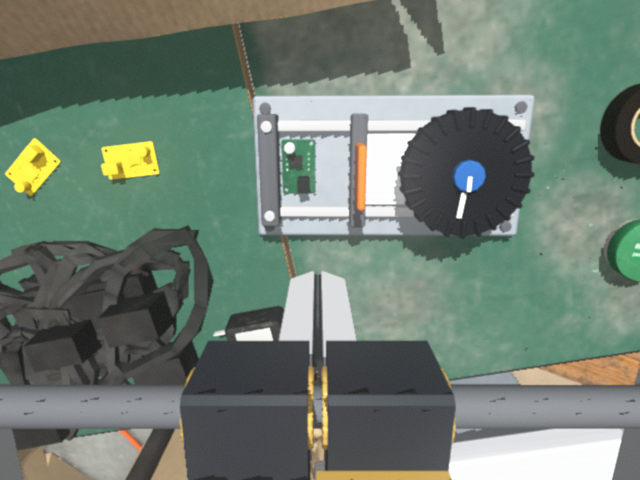

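The last view shows the tab at (361,176), off the board. The board is unmoved at (298,168), and the ring line nearly meets the hub line at (462,205). The tab travelled 24.9 mm, the board moved less than 1 mm, the ring is about 6° (0.1 rad) short of exact, and the arm is clear. I'll hand it in.

```bash
python3 -c "
from plant import sign_off
print(sign_off())"
```

```text
the job is handed in; nothing more can be done
None
```

The job is done and handed in at about 12 s. I rolled the ring anticlockwise to the second meeting of the lines, then pushed the orange tab back until the jaw hit its stop. No verdict was reported.

- **Ring:** it stands about 6° (0.1 rad) short of exact, at about 12.46 rad against a tolerance of 0.3 rad. The finger slipped on the ribs partway, and one nudge made up part of the shortfall. One cruder angle estimate said about 12° short, but it leans on the hub's tiny line; that is still within tolerance.
- **Jaw:** the tab moved from 39.9 to 15.0 mm along the vise, a travel of 24.9 mm. It stalled at 26 N at the stop.
- **Board:** it measured 0.5 mm from its place before the push, which is within measuring error.
- **Arm:** it was well clear of everything at 157 mm height, with about zero force.
- **Bystanders:** the arm never went near the spool, tape, adapter or tin. I did not measure their positions afterwards.

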